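Blow the sanding dust off a clamped wallet stack and stay on the air lever

TASK

Hang the edge clamp with the wallet pieces by its hook on the steel rail at its right-hand end as the robot sees it, well clear of the air nozzle, then slide it along the rail until it hangs centred in front of the nozzle, and let go of it. Then push the air valve's spring lever half-way down (gauge needle on its thick middle mark), never all the way, and finish while still holding it there. Leave everything else on the bench where it is.

Things in the scene. Friction and masses are not known exactly. Their poses are not given: they have to be found in the camera images.
- carrier: loose edge clamp on a hanger, 0.28 to 0.56 kg, standing on the bench. Origin: centre of its underside, z up, x the way the hook's mouth opens (away from the robot). Black and grey wallet pieces, 112 mm wide (y), between two aluminium plates, on a foot 40 mm deep (x); top at z 79 mm; wing nuts at z 42 mm reach to x -25 and +22 mm. Hung on the rail its origin is 65 mm above the bench
- hook (a point): under the middle of the hook's arch, z 146 mm on the carrier, same axes; rests on the rail when hung. Hook: steel strip 4 mm thick, 24 mm wide (y), 24 mm inside (x): back leg at x -16 to -12 mm, z 79 to 150 mm; arch z 146 to 150 mm; tip leg at x 12 to 16 mm, down to z 128 mm. The rail enters from +x below the tip leg (z 79 to 128 mm), then the arch is lowered onto it
- grip (a point): centre of the carrier's black plastic hand grip, which stands on the hook's arch: 16 mm (x) by 24 mm (y), from z 150 to 192 mm of the carrier, this point at z 171 mm; axes as carrier
- rail_mid (a point): middle of the rail's axis, 205 mm above the bench; the rail is a 12 mm steel bar along this frame's y, 440 mm between posts; x points away from the robot, z up. Hook the hanger on from the -x side at the right-hand end (-y), more than 100 mm from the nozzle, the clamp (+-56 mm) clear of the post; y -150 to -90 mm always suits
- station: the fixed aluminium stand of the rail: origin under its centre, axes as rail_mid. Posts 20 mm square at y -220 and +220 mm with clamps up to 213 mm high, feet 90 mm (x) by 40 mm, and a foot beam 50 mm wide, 12 mm high along y under the rail
- nozzle_face (a point): middle of the flat air nozzle's slot, 108 mm above the bench, on the robot side of the rail, 50 mm from the rail's axis, blowing to +x; axes as rail_mid; it stands at y 20 to 80 mm of the rail. Head 64 mm wide, 22 mm high, up to 122 mm above the bench, reaching 32 mm back. The clamp is centred when hook has the same y as this point
- nozzle: bracket with the nozzle and, 60 mm behind the rail's axis, a grey extraction mouth 136 mm wide, up to 158 mm high; the clamp slides along the rail between the two (no way in from the front here). Fixed; origin on the bench under the rail, axes as rail_mid
- valve: fixed hand-lever air valve. Origin on the bench below the lever's pivot, z up; pivot axis along y at z 100 mm; the lever points to -x (to the robot). Body and fork 56 mm wide, x -13 to 35 mm, up to z 117 mm. At x 72 mm a 62 mm gauge, face up at z 118 mm: its needle follows the lever and points to +x, onto the thick mark, at half travel
- paddle (a point): middle of the upper face of the lever's black palm paddle, 52 mm long, 46 mm wide, 10 mm thick; 120 mm from the pivot, 8 mm above the lever's centre line. Its height above the bench: about 149 mm at rest (lever rising at 0.35 rad), 108 mm half-way (lever level), 66 mm at the lower stop
- valve_lever (a joint): lever angle: 0 at rest (up), 0.35 rad half-way (level), 0.70 rad at the lower stop; pressing down grows it. Spring return, stiffness 1.6 N m/rad: 3.3 N at the paddle to start it, about 8 N half-way, 13 N at the stop
- glue_bottle: bystander: clear glue bottle, red spout, 54 mm diameter, 165 mm high; origin under its centre
- solvent: bystander: clear jar with a white cap, 60 mm diameter, 110 mm high; origin under its centre
- tin: bystander: round green tin with a paper label, 90 mm diameter, 62 mm high; origin under its centre
- tub: bystander: white bowl, 90 mm diameter, 50 mm high; origin under its centre
- mallet: bystander: hammer lying along its x, 260 mm long; origin under its middle
- boards: bystander: pile of stiff wallet boards 92 by 112 mm, 30 mm high; origin under its centre
- nippers: bystander: nippers with red grips, lying along their x, 130 mm long, 14 mm high; origin under the middle

How it is judged:
By the outcome, as a careful person would: the job done as asked, in the order asked, and still so for the second after the job is handed in, while the arm keeps its last pose, push and grip.
It also fails if it takes over 56 s, if anything falls off the work surface, if the arm or the gripper's body presses on something with over 40 N, if the wrist force passes 120 N, or if a joint passes its speed limit or range.

ROBOT

A 6-joint arm with a two-finger parallel gripper is mounted at the origin on the work surface. World frame = base frame: x ahead of the robot, y to its left, z up, the work surface at z = 0. Lengths are in m, angles in rad, forces in N, time in s.
With the tool pointing down it reaches from about 0.25 to 0.775 m from the base axis. Payload 4 kg.
Tool frame: the origin (TCP) lies midway between the tips of the shut fingers; the grasp point (between the pads) lies 19 mm behind it (grip_point_offset is the distance from the TCP to the grasp point, in m); z points along the fingers, y is the line along which they close (so a half turn about z gives the same grasp; the last joint's range is limited). The gripper opens to 94 mm and grips with 3 to 60 N. Pads are 16 mm wide; open, the fingers measure 119 mm over their backs; the gripper's body (75 mm by 177 mm) begins 78 mm behind the grasp point.
Start: joints at [1.072, 0.087, 1.371, -0, 1.684, -0.103], TCP at [0.212, 0.507, 0.206] pointing down, gripper open.
Joint ranges: [-3.1, 3.1], [-0.76, 2.03], [0.27, 2.55], [-1.08, 4.22], [0.17, 2.65], [-2.57, 2.57]. Speed limits (rad/s): [2.79, 2.79, 3.14, 3.14, 3.14, 3.14].

INTERFACE

Orientations are given as [roll, pitch, yaw] about the fixed x, y, z axes, in that order (R = Rz(yaw) Ry(pitch) Rx(roll)).
In Python, from bench import * gives the robot as it stands.
- The arm moves only by the tool carry_out, never from a script. Its argument "commands" is a list of rows, each a list of 6 numbers: the shift along the tool's x, y, z in m, then the turn, a rotation vector about the tool's x, y, z in rad. In form: [[tx, ty, tz, rx, ry, rz], ...]. A call has exactly 5 rows; each row is the pose to reach, as a shift and turn from the pose commanded when the call began, along the tool's axes at that moment; what a row does not reach only later rows make up. A row lasts 1/10 s, in which the tool goes at most 50 mm and 8.59 degrees, less where a joint would pass 70% of its speed; a pose out of reach is approached as far as the arm can. A call with a gripper value outside its range is refused whole. "jaw" is the opening, from 0 (shut) to 1 (fully open), set as the call begins (left out, the last holds). The fingers move at their own pace and stop on an object; the grip force is fixed at half the most. Time passes only in rows, so rows that repeat a pose let the fingers close, or fill a call up. It gives the time, the measured TCP pose, the force, the opening and the grip force at its end, in the units of the state.
- get_obs(): the state, without advancing time (a new reading comes with each control period).
- snapshot(name): name is "scene" or "top" or "wrist"; returns a dict with "img" (480x640x3 uint8, red, green, blue), "range_z" (480x640 float32, m along the optical axis (not along the pixel's ray), 0 where there is no reading), "fx", "fy", "cx", "cy" (pixels), "R" (3x3) and "t" (3): a world point X has camera coordinates R X + t. Camera axes: x right, y down, z forward; pixel columns grow to the right and rows downward; lengths in m; the calibration is good to about 2 mm. A picture is of the moment at which its call begins.
- close_job(): hands the job in; it is judged then, once.
The state is a dict: "time": time; "joint_positions": joint angles; "qvel": joint speeds; "joint_torque": joint torques, N m; "tool_pos": TCP position; "ee_rot": TCP orientation; "wrist_force": force on the tool from outside, world axes, zero at the start; "wrist_torque": the same for the moment, N m; "width": finger opening in m; "finger_force": force on a finger pad.
Only numpy, scipy, OpenCV 4.12 (cv2) and the standard library are available. Lean on these libraries where they do the work, as an engineer would, in place of code of your own. Each camera call takes 0.05 s, during which the arm holds its last target. There are 200 camera calls.

## Working session

There is one attempt and no reset: what is moved stays moved. The work goes in short steps, Python scripts to look and compute and a tool call to move; the robot and the scene stay as the last step left them, time stands still between calls to the robot, and variables do not carry over. Pictures are saved under pics/ and viewed, at most 10 in all, crops included, and the job is handed in when it is done.

Besides the shell and the picture viewer there is one more tool, called after "Request:" by a JSON object that holds its "name" and its "arguments". carry_out: Moves the arm, as the interface text tells. Its arguments: {"type":"object","properties":{"commands":{"type":"array","items":{"type":"array","items":{"type":"number"}}},"jaw":{"type":"number"}},"required":["commands"]}

```bash
mkdir -p pics
cat > h.py <<'E'
from bench import *
import numpy as np, cv2
def cloud(s):
    z=s["range_z"]; v,u=np.mgrid[:480,:640]
    c=np.stack([(u-s["cx"])/s["fx"]*z,(v-s["cy"])/s["fy"]*z,z],-1)
    return (c-np.array(s["t"]))@np.array(s["R"])
E
python3 - <<'E'
from h import *
o=get_obs(); print({k:np.round(v,3).tolist() for k,v in o.items()})
for n in ["scene","top"]:
    s=snapshot(n); np.savez(n+".npz",**s); cv2.imwrite(f"pics/{n}0.png",s["img"][:,:,::-1]); print(n,np.round(-np.array(s["R"]).T@s["t"],3))
E
```

```text
{'time': 0.0, 'joint_positions': [1.072, 0.088, 1.372, -0.0, 1.684, -0.103], 'qvel': [0.002, 0.0, 0.0, 0.0, -0.001, -0.001], 'joint_torque': [-0.001, -34.019, -30.242, 0.072, 0.033, -0.0], 'tool_pos': [0.212, 0.507, 0.204], 'ee_rot': [-3.139, -0.0, 2.746], 'wrist_force': [-0.13, -0.577, -0.247], 'wrist_torque': [0.042, 0.036, 0.038], 'finger_force': 0.0, 'width': 0.094}
scene [1.324 0.366 1.169]
top [0.398 0.035 1.431]
```

View pics/scene0.png

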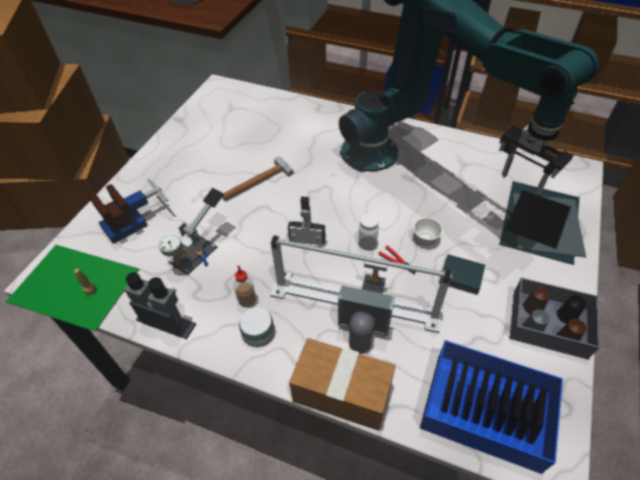

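View pics/top0.png

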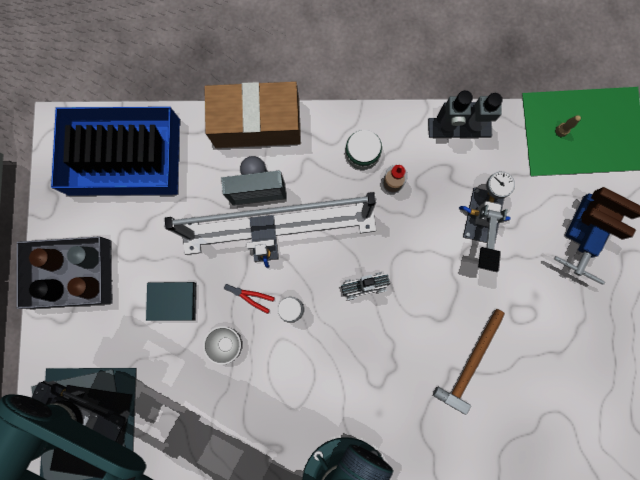

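The top view shows the rail from about (170,222) to (370,198), the nozzle at (262,245), the carrier at (365,287), the valve at (487,215) with its paddle at (489,259), and the gauge at (501,184). Next I'll measure these in the point cloud.

Run:
```python
from h import *
s=dict(np.load("top.npz")); P=cloud(s); img=s["img"]
np.set_printoptions(precision=4,suppress=True)
def reg(u0,u1,v0,v1,z0,z1,name):
    p=P[v0:v1,u0:u1].reshape(-1,3); c=img[v0:v1,u0:u1].reshape(-1,3); m=(p[:,2]>z0)&(p[:,2]<z1)&(s["range_z"][v0:v1,u0:u1].ravel()>0); p=p[m]
    if len(p)<3: print(name,len(p)); return p
    r=cv2.minAreaRect((p[:,:2]*1000).astype(np.float32))
    w,V=np.linalg.eigh(np.cov(p[:,:2].T)); print(name,len(p),"mean",p.mean(0),"med",np.median(p,0),"rect",r,"dir",np.rad2deg(np.arctan2(V[1,1],V[0,1])),"zmax",p[:,2].max()); return p
reg(335,395,262,305,.16,.21,"grip")
reg(335,395,262,305,.135,.16,"arch")
reg(335,395,262,305,.06,.085,"plates")
reg(180,360,190,235,.19,.212,"rail")
reg(160,180,210,245,.205,.23,"postL"); reg(360,380,188,210,.205,.23,"postR")
reg(240,285,225,275,.11,.13,"nozzlehead")
reg(215,290,165,215,.13,.165,"mouth")
reg(475,505,240,275,.12,.18,"paddle")
reg(455,520,165,245,.105,.13,"gauge/valve")
reg(484,520,168,200,.105,.13,"gauge")
reg(455,520,195,245,.09,.125,"fork")
print("table z",np.median(P[300:340,520:600,2]))
c=np.vstack([cv2.resize(img[255:315,330:400],(490,420),interpolation=2)]);d=cv2.resize(img[160:280,455:525],(245,420),interpolation=2)
e=cv2.resize(img[190:275,230:380],(735,420)); 
cv2.imwrite("pics/crop1.png",np.hstack([c,d])[:,:,::-1])
# scene camera
s=dict(np.load("scene.npz")); P=cloud(s); img=s["img"]
reg(280,335,190,250,.155,.2,"S grip"); reg(280,335,190,250,.06,.085,"S plates"); reg(270,455,235,285,.195,.214,"S rail")
reg(190,230,180,235,.12,.17,"S paddle"); reg(355,395,255,295,.11,.13,"S nozhead")
```

```text
grip 89 mean [ 0.4657 -0.048   0.1895] med [ 0.4653 -0.0486  0.1905] rect ((466.3595275878906, -48.682029724121094), (16.04958724975586, 23.82733917236328), 12.213787078857422) dir 100.86974447275827 zmax 0.19665510890784949
arch 81 mean [ 0.4649 -0.0481  0.149 ] med [ 0.4588 -0.0476  0.1486] rect ((466.3742370605469, -48.99888229370117), (31.96872329711914, 24.127958297729492), 12.860188484191895) dir -166.97893972106445 zmax 0.15990288631390528
plates 479 mean [ 0.4656 -0.0468  0.072 ] med [ 0.465  -0.0356  0.0718] rect ((465.98095703125, -49.018611907958984), (32.80034255981445, 112.46981048583984), 12.706913948059082) dir 102.37127884973297 zmax 0.08298037606620354
rail 865 mean [0.619  0.165  0.2082] med [0.6187 0.1658 0.2084] rect ((619.667236328125, 164.38743591308594), (13.406476020812988, 389.7753601074219), 6.642931938171387) dir 96.65220166585553 zmax 0.21199300603148472
postL 141 mean [0.5944 0.3773 0.2114] med [0.595  0.3782 0.2115] rect ((593.5562744140625, 376.0120849609375), (32.69771194458008, 25.910907745361328), 87.99134826660156) dir 92.5557637065036 zmax 0.217041
[... 2022 characters left out ...]
3809 zmax 0.08462115924693654
S rail 947 mean [0.624  0.1708 0.2087] med [0.6226 0.1756 0.2095] rect ((624.4019775390625, 165.14324951171875), (28.926198959350586, 459.19122314453125), 6.457970142364502) dir 96.6488185507046 zmax 0.21395228914593944
S paddle 348 mean [ 0.5355 -0.3215  0.1428] med [ 0.5321 -0.3237  0.1447] rect ((567.1076049804688, -329.99273681640625), (49.622806549072266, 148.6875762939453), 77.28853607177734) dir 165.8003419732643 zmax 0.16143292438759613
S nozhead 125 mean [0.5605 0.1969 0.1176] med [0.5654 0.1967 0.1182] rect ((551.9700927734375, 195.5604705810547), (36.890342712402344, 63.532833099365234), 8.179112434387207) dir 96.92566730233139 zmax 0.1272676097542789
```

View pics/crop1.png

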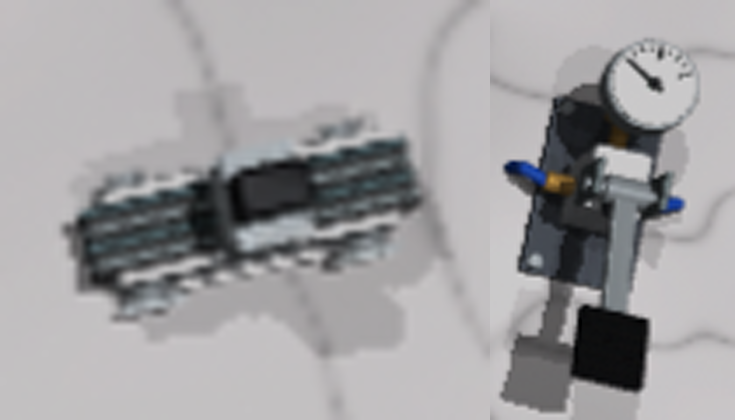

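```bash
cat >> h.py <<'E'
from scipy.spatial.transform import Rotation as Ro
def plan(target,yaw,n,start=None):
    """print cumulative end-of-call (shift, turn) for n calls, straight line to target with tool down"""
    o=get_obs(); p=np.array(o["tool_pos"]); y0=o["ee_rot"][2]
    if start is not None: p,y0=np.array(start[:3]),start[3]
    R=Ro.from_euler("xyz",[np.pi,0,y0]); print("from",np.round(p,4),round(y0,4),"rpy",np.round(o["ee_rot"],4))
    dy=(yaw-y0+np.pi)%(2*np.pi)-np.pi; d=(np.array(target)-p)/n
    for i in range(n):
        Ri=Ro.from_euler("xyz",[np.pi,0,y0+dy*i/n]); print(np.round(Ri.inv().apply(d),4),"rz",round(-dy/n,4))
E
python3 - <<'E'
from h import *
plan([.466,-.049,.235],.217,4,start=[.212,.507,.206,2.746])
s=dict(np.load("top.npz")); P=cloud(s); g=s["img"].astype(int).max(2)
m=(g<60)&(P[...,2]>.12)&(P[...,2]<.18); m[:,:475]=0; m[:,505:]=0; m[:240]=0; m[280:]=0
p=P[m]; print(len(p),p.mean(0),cv2.minAreaRect((p[:,:2]*1000).astype(np.float32)))
E
```

```text
from [0.212 0.507 0.206] 2.746 rpy [-3.1396e+00 -2.0000e-04  2.7458e+00]
[-0.1122 -0.1038 -0.0073] rz 0.6322
[-0.1518 -0.0174 -0.0073] rz 0.6322
[-0.1328  0.0756 -0.0072] rz 0.6322
[-0.0624  0.1395 -0.0072] rz 0.6322
413 [ 0.51743223 -0.32010938  0.14850263] ((517.8828735351562, -320.8017883300781), (44.72606658935547, 49.416568756103516), 76.94403076171875)
```

Request:
{"name": "carry_out", "arguments": {"commands": [[-0.022, -0.021, -0.0015, 0, 0, 0.126], [-0.045, -0.042, -0.003, 0, 0, 0.253], [-0.067, -0.062, -0.0045, 0, 0, 0.379], [-0.09, -0.083, -0.006, 0, 0, 0.506], [-0.112, -0.104, -0.0073, 0, 0, 0.632]], "jaw": 1}}

```text
time: 0.6
tool_pos: [0.2755, 0.367, 0.2123]
ee_rot: [-3.141, 0.0, 2.109]
wrist_force: [-0.4, -0.4, 0.6]
width: 0.0937
finger_force: 0.0
```

Request:
{"name": "carry_out", "arguments": {"commands": [[-0.03, -0.0035, -0.0015, 0, 0, 0.126], [-0.061, -0.007, -0.003, 0, 0, 0.253], [-0.091, -0.0105, -0.0045, 0, 0, 0.379], [-0.121, -0.014, -0.006, 0, 0, 0.506], [-0.152, -0.0175, -0.0073, 0, 0, 0.632]]}}

```text
time: 1.1
tool_pos: [0.3389, 0.2279, 0.2197]
ee_rot: [-3.141, 0.0, 1.477]
wrist_force: [-0.3, 0.5, 0.4]
width: 0.0938
finger_force: 0.0
```

Request:
{"name": "carry_out", "arguments": {"commands": [[-0.027, 0.015, -0.0015, 0, 0, 0.126], [-0.053, 0.03, -0.003, 0, 0, 0.253], [-0.08, 0.045, -0.0045, 0, 0, 0.379], [-0.106, 0.06, -0.006, 0, 0, 0.506], [-0.133, 0.0755, -0.0073, 0, 0, 0.632]]}}

```text
time: 1.6
tool_pos: [0.4023, 0.0888, 0.227]
ee_rot: [-3.141, 0.0, 0.845]
wrist_force: [1.0, -0.4, 0.1]
width: 0.094
finger_force: 0.0
```

Request:
{"name": "carry_out", "arguments": {"commands": [[-0.016, 0.035, -0.0015, 0, 0, 0.158], [-0.031, 0.07, -0.003, 0, 0, 0.316], [-0.047, 0.105, -0.0045, 0, 0, 0.474], [-0.062, 0.1395, -0.0073, 0, 0, 0.632], [-0.062, 0.1395, -0.0073, 0, 0, 0.632]]}}

```text
time: 2.1
tool_pos: [0.467, -0.0524, 0.2337]
ee_rot: [3.141, 0.002, 0.209]
wrist_force: [0.5, 0.6, 0.0]
width: 0.0941
finger_force: 0.0
```

Run:
```python
from h import *
plan([.466,-.049,.158],.217,1)
s=snapshot("wrist"); cv2.imwrite("pics/w1.png",s["img"][:,:,::-1])
```

```text
from [ 0.467  -0.0524  0.2337] 0.2092 rpy [3.1408e+00 1.6000e-03 2.0920e-01]
[-0.0003 -0.0035  0.0757] rz -0.0078
```

View pics/w1.png

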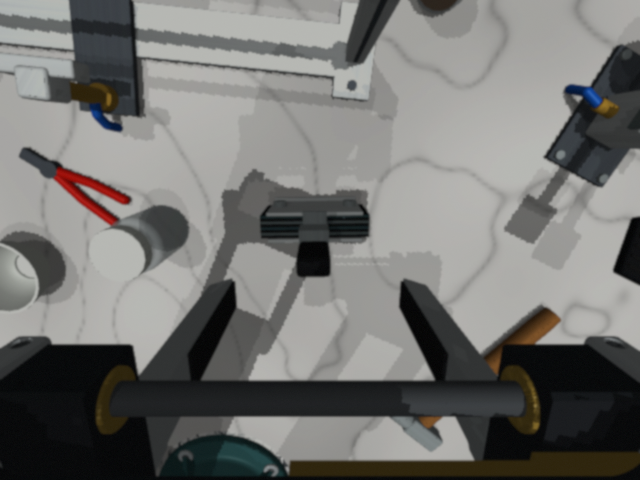

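The wrist view shows the grip at (313,260), centred between the fingers at columns 235 and 400. I'll descend and grip.

Request:
{"name": "carry_out", "arguments": {"commands": [[0, 0, 0, 0, 0, 0], [0, 0, 0.02, 0, 0, 0], [0, 0, 0.045, 0, 0, 0], [0, 0, 0.065, 0, 0, 0], [0, 0, 0.077, 0, 0, 0]]}}

```text
time: 2.65
tool_pos: [0.4648, -0.0475, 0.1557]
ee_rot: [-3.14, 0.002, 0.22]
wrist_force: [0.8, 0.4, -0.3]
width: 0.0941
finger_force: 0.0
```

Request:
{"name": "carry_out", "arguments": {"commands": [[0, 0, 0, 0, 0, 0], [0, 0, 0, 0, 0, 0], [0, 0, 0, 0, 0, 0], [0, 0, 0, 0, 0, 0], [0, 0, 0, 0, 0, 0]]}}

```text
time: 3.15
tool_pos: [0.4666, -0.0488, 0.1586]
ee_rot: [3.141, -0.002, 0.218]
wrist_force: [-0.1, 0.2, 0.4]
width: 0.0939
finger_force: 0.0
```

Run:
```python
from h import *
plan([.466,-.049,.158],.217,1)
s=snapshot("top"); P=cloud(s); p=P[255:315,330:400].reshape(-1,3); p=p[(p[:,2]>.06)&(p[:,2]<.085)]
print(cv2.minAreaRect((p[:,:2]*1000).astype(np.float32)))
```

```text
from [ 0.4666 -0.0488  0.1586] 0.2178 rpy [ 3.141e+00 -1.600e-03  2.178e-01]
[-0.0006  0.0001  0.0006] rz 0.0008
((0.0, 0.0), (0.0, 0.0), 0.0)
```

Request:
{"name": "carry_out", "arguments": {"commands": [[0, 0, 0, 0, 0, 0], [0, 0, 0, 0, 0, 0], [0, 0, 0, 0, 0, 0], [0, 0, 0, 0, 0, 0], [0, 0, 0, 0, 0, 0]], "jaw": 0}}

```text
time: 3.7
tool_pos: [0.4661, -0.0487, 0.1576]
ee_rot: [-3.141, 0.0, 0.218]
wrist_force: [-0.1, 0.8, 0.8]
width: 0.0579
finger_force: 0.0
```

Request:
{"name": "carry_out", "arguments": {"commands": [[0, 0, 0, 0, 0, 0], [0, 0, 0, 0, 0, 0], [0, 0, 0, 0, 0, 0], [0, 0, 0, 0, 0, 0], [0, 0, 0, 0, 0, 0]]}}

```text
time: 4.2
tool_pos: [0.4661, -0.0488, 0.1576]
ee_rot: [3.141, -0.0, 0.218]
wrist_force: [1.2, 0.3, -0.2]
width: 0.024
finger_force: 30.0
```

Run:
```python
from h import *
plan([.466,-.049,.26],.217,1)
plan([.5586,.0366,.26],.116,2,start=[.466,-.049,.26,.217])
plan([.6331,.0453,.26],.116,2,start=[.5586,.0366,.26,.116])
```

```text
from [ 0.4661 -0.0488  0.1576] 0.2177 rpy [ 3.1414e+00 -1.0000e-04  2.1770e-01]
[-0.0002  0.0002 -0.1024] rz 0.0007
from [ 0.466 -0.049  0.26 ] 0.217 rpy [ 3.1414e+00 -1.0000e-04  2.1770e-01]
[ 0.0544 -0.0318 -0.    ] rz 0.0505
[ 0.0528 -0.0345 -0.    ] rz 0.0505
from [0.5586 0.0366 0.26  ] 0.116 rpy [ 3.1414e+00 -1.0000e-04  2.1770e-01]
[ 0.0375 -0.     -0.    ] rz -0.0
[ 0.0375 -0.     -0.    ] rz -0.0
```

Gripped (24 mm, 30 N). Next I'll lift and go to the pre-hook pose, then look before inserting.

Request:
{"name": "carry_out", "arguments": {"commands": [[0, 0, -0.01, 0, 0, 0], [0, 0, -0.035, 0, 0, 0], [0, 0, -0.065, 0, 0, 0], [0, 0, -0.09, 0, 0, 0], [0, 0, -0.103, 0, 0, 0]]}}

```text
time: 4.7
tool_pos: [0.4668, -0.0488, 0.2634]
ee_rot: [3.14, -0.003, 0.218]
wrist_force: [-0.5, -0.4, -2.0]
width: 0.0239
finger_force: 30.0
```

Request:
{"name": "carry_out", "arguments": {"commands": [[0.006, -0.003, 0, 0, 0, 0.006], [0.016, -0.009, 0, 0, 0, 0.015], [0.028, -0.016, 0, 0, 0, 0.026], [0.041, -0.024, 0, 0, 0, 0.038], [0.054, -0.032, 0, 0, 0, 0.05]]}}

```text
time: 5.2
tool_pos: [0.5119, -0.0045, 0.2579]
ee_rot: [-3.14, 0.004, 0.167]
wrist_force: [0.0, 0.5, -3.9]
width: 0.0236
finger_force: 30.0
```

Request:
{"name": "carry_out", "arguments": {"commands": [[0.014, -0.009, 0, 0, 0, 0.014], [0.028, -0.019, 0, 0, 0, 0.028], [0.041, -0.027, 0, 0, 0, 0.04], [0.049, -0.032, 0, 0, 0, 0.048], [0.053, -0.0345, 0, 0, 0, 0.051]]}}

```text
time: 5.7
tool_pos: [0.5585, 0.0382, 0.2584]
ee_rot: [-3.141, 0.004, 0.118]
wrist_force: [0.1, 0.0, -3.2]
width: 0.0239
finger_force: 30.0
```

Request:
{"name": "carry_out", "arguments": {"commands": [[0, 0, 0, 0, 0, 0], [0, 0, 0, 0, 0, 0], [0, 0, 0, 0, 0, 0], [0, 0, 0, 0, 0, 0], [0, 0, 0, 0, 0, 0]]}}

```text
time: 6.2
tool_pos: [0.5582, 0.0368, 0.261]
ee_rot: [3.142, -0.001, 0.116]
wrist_force: [0.3, 0.4, -2.6]
width: 0.0242
finger_force: 30.0
```

Run:
```python
from h import *
plan([.6331,.0453,.26],.116,2); print(get_obs()["wrist_force"])
a=snapshot("scene"); 
def px(s,X):
    c=np.array(s["R"])@X+s["t"]; return c[0]/c[2]*s["fx"]+s["cx"],c[1]/c[2]*s["fy"]+s["cy"]
u,v=map(int,px(a,np.array([.58,.05,.2]))); print(u,v)
I=cv2.resize(a["img"][v-60:v+60,u-80:u+80],(800,600),interpolation=2); cv2.imwrite("pics/s2.png",I[:,:,::-1])
P=cloud(a); p=P[a["range_z"]>0]
# carrier plates' far side: points ahead of rail side
X=np.array([.9933,.1158,0]);Y=np.array([-.1158,.9933,0]); q=p-np.array([.6192,.1645,0]); x=q@X;y=q@Y
m=(y>-.2)&(y<-.04)&(x<-.02)&(x>-.13)&(p[:,2]>.16)
for z0,z1 in[(.16,.175),(.175,.185),(.235,.255),(.26,.3)]:
    k=m&(p[:,2]>z0)&(p[:,2]<z1); print(z0,k.sum(),x[k].min() if k.any() else 0,x[k].max() if k.any() else 0,y[k].min() if k.any() else 0,y[k].max() if k.any() else 0)
```

```text
from [0.5582 0.0368 0.261 ] 0.1163 rpy [ 3.1416e+00 -6.0000e-04  1.1630e-01]
[0.0377 0.0001 0.0005] rz 0.0001
[0.0377 0.0001 0.0005] rz 0.0001
[ 0.29686368  0.36114406 -2.59662532]
322 234
0.16 224 -0.08819250446583186 -0.05338989467756788 -0.17443548199279132 -0.061683079460393864
0.175 320 -0.09052127940310521 -0.05329670734257776 -0.17471738957797453 -0.06254475788593555
0.235 66 -0.08537623550396713 -0.054831235313946805 -0.13111998567985372 -0.10662861774982496
0.26 223 -0.08191557149882511 -0.061196746836518615 -0.14246332700562395 -0.09391843348992922
```

View pics/s2.png

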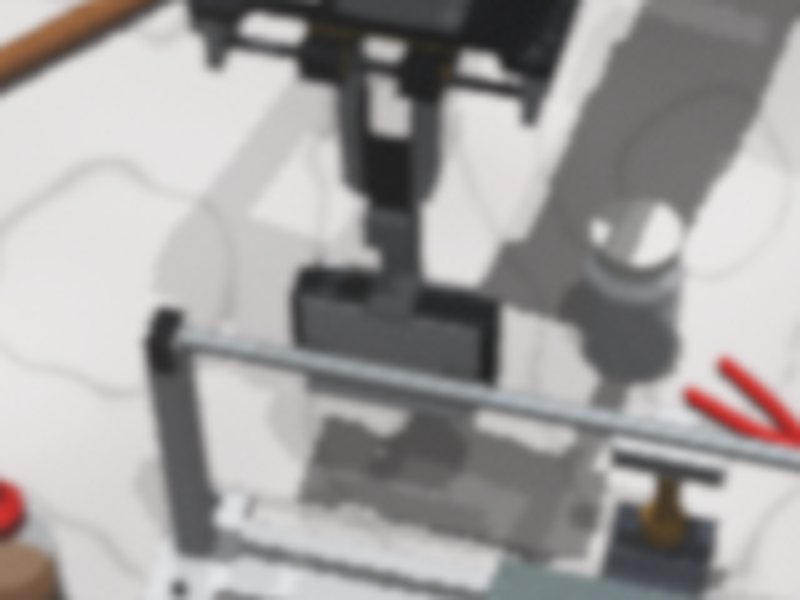

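The scene view shows the carrier hanging upright behind the rail, with the hook tip at (390,240) above the rail line and y about -0.118, clear of the post. I'll insert it.

Request:
{"name": "carry_out", "arguments": {"commands": [[0.005, 0, 0, 0, 0, 0], [0.012, 0, 0, 0, 0, 0], [0.021, 0, 0, 0, 0, 0], [0.03, 0, 0, 0, 0, 0], [0.039, 0, 0, 0, 0, 0]]}}

```text
time: 6.75
tool_pos: [0.5981, 0.0418, 0.2604]
ee_rot: [-3.141, 0.0, 0.117]
wrist_force: [0.8, -0.5, -3.1]
width: 0.0241
finger_force: 30.0
```

Request:
{"name": "carry_out", "arguments": {"commands": [[0.01, 0, 0, 0, 0, 0], [0.019, 0, 0, 0, 0, 0], [0.027, 0, 0, 0, 0, 0], [0.033, 0, 0, 0, 0, 0], [0.036, 0, 0, 0, 0, 0]]}}

```text
time: 7.25
tool_pos: [0.6335, 0.0459, 0.2604]
ee_rot: [-3.141, 0.0, 0.117]
wrist_force: [0.3, -0.4, -3.0]
width: 0.0235
finger_force: 30.0
```

Request:
{"name": "carry_out", "arguments": {"commands": [[0, 0, 0, 0, 0, 0], [0, 0, 0, 0, 0, 0], [0, 0, 0, 0, 0, 0], [0, 0, 0, 0, 0, 0], [0, 0, 0, 0, 0, 0]]}}

```text
time: 7.75
tool_pos: [0.6327, 0.0458, 0.2609]
ee_rot: [-3.142, -0.0, 0.117]
wrist_force: [0.6, 0.6, -3.5]
width: 0.0237
finger_force: 30.0
```

Run:
```python
from h import *
plan([.6331,.0453,.223],.116,1)
X=np.array([.9933,.1158,0]);Y=np.array([-.1158,.9933,0])
for n in ["scene","top"]:
    a=snapshot(n); P=cloud(a); p=P[a["range_z"]>0]; q=p-np.array([.6192,.1645,0]); x=q@X;y=q@Y
    for z0,z1 in[(.15,.185),(.2,.214),(.228,.255),(.26,.29)]:
        k=(y>-.19)&(y<-.04)&(abs(x)<.045)&(p[:,2]>z0)&(p[:,2]<z1)
        if k.any(): print(n,z0,k.sum(),x[k].min(),x[k].max(),np.median(x[k]),y[k].min(),y[k].max(),np.median(p[k,2]))
    k=(y>0)&(y<.2)&(abs(x)<.01)&(p[:,2]>.2); print("rail",x[k].mean(),p[k,2].max())
```

```text
from [0.6327 0.0458 0.2609] 0.1168 rpy [-3.1415e+00 -3.0000e-04  1.1680e-01]
[0.0003 0.0006 0.0379] rz 0.0008
scene 0.15 649 -0.013582582173625053 0.02438885859490253 0.013566501415669511 -0.1747387759451907 -0.06142755474451922 0.1740720347760671
scene 0.2 272 -0.012923909258468388 0.011336936628140691 0.005763742576289983 -0.18919281580255468 -0.0401107983096262 0.20950965087345913
scene 0.228 81 -0.015992276188476602 0.019966318688823717 0.016525206170769354 -0.13100110973767776 -0.10539278079815026 0.24781913674633022
scene 0.26 148 -0.0034972349726507955 0.014806542330695048 0.009496413558132126 -0.14111732044713132 -0.09352704514699593 0.27680451085499813
rail 0.005016229177074329 0.21591971338321614
top 0.15 378 -0.025055562363682827 0.0007790395588205118 -0.011362023039994857 -0.1690729602308134 -0.06322397927498818 0.1740646959951723
top 0.2 92 -0.0170097625410428 0.0027281181523328363 -0.0034049127765541603 -0.16868931246740632 -0.05658704109566557 0.20858983905683617
top 0.228 66 -0.01669833012114026 -0.0067864171118421435 -0.013705649374583947 -0.13038170680848643 -0.10743287345077346 0.25136052419287835
top 0.26 5 -0.009731806969570602 -0.007584811670141763 -0.008383829364050294 -0.13429682721292688 -0.11377187379467975 0.26455978362789523
rail -0.00015895339417881934 0.21619505976931347
```

Request:
{"name": "carry_out", "arguments": {"commands": [[0, 0, 0.005, 0, 0, 0], [0, 0, 0.013, 0, 0, 0], [0, 0, 0.021, 0, 0, 0], [0, 0, 0.028, 0, 0, 0], [0, 0, 0.033, 0, 0, 0]]}}

```text
time: 8.35
tool_pos: [0.6324, 0.0458, 0.2261]
ee_rot: [-3.141, 0.002, 0.117]
wrist_force: [0.1, 0.3, -3.2]
width: 0.0234
finger_force: 30.0
```

Request:
{"name": "carry_out", "arguments": {"commands": [[0, 0, 0.001, 0, 0, 0], [0, 0, 0.002, 0, 0, 0], [0, 0, 0.003, 0, 0, 0], [0, 0, 0.0035, 0, 0, 0], [0, 0, 0.0035, 0, 0, 0]]}}

```text
time: 8.85
tool_pos: [0.633, 0.0458, 0.2245]
ee_rot: [3.142, -0.001, 0.117]
wrist_force: [0.4, 0.1, -3.3]
width: 0.0238
finger_force: 30.0
```

Request:
{"name": "carry_out", "arguments": {"commands": [[0, 0, 0.0005, 0, 0, 0], [0, 0, 0.0005, 0, 0, 0], [0, 0, 0.0005, 0, 0, 0], [0, 0, 0.0005, 0, 0, 0], [0, 0, 0.0005, 0, 0, 0]]}}

```text
time: 9.35
tool_pos: [0.6329, 0.0458, 0.2237]
ee_rot: [-3.142, -0.0, 0.117]
wrist_force: [-0.1, -0.6, -3.3]
width: 0.024
finger_force: 30.0
```

Request:
{"name": "carry_out", "arguments": {"commands": [[0, 0, 0.0004, 0, 0, 0], [0, 0, 0.0008, 0, 0, 0], [0, 0, 0.001, 0, 0, 0], [0, 0, 0.001, 0, 0, 0], [0, 0, 0.001, 0, 0, 0]]}}

```text
time: 9.85
tool_pos: [0.6329, 0.0458, 0.2227]
ee_rot: [-3.142, -0.0, 0.117]
wrist_force: [-0.2, -0.9, -2.7]
width: 0.0237
finger_force: 30.0
```

Request:
{"name": "carry_out", "arguments": {"commands": [[0, 0, 0.0002, 0, 0, 0], [0, 0, 0.0005, 0, 0, 0], [0, 0, 0.0005, 0, 0, 0], [0, 0, 0.0005, 0, 0, 0], [0, 0, 0.0005, 0, 0, 0]]}}

```text
time: 10.35
tool_pos: [0.6329, 0.0458, 0.2225]
ee_rot: [3.142, -0.0, 0.117]
wrist_force: [-0.4, 0.6, -1.4]
width: 0.024
finger_force: 30.0
```

Request:
{"name": "carry_out", "arguments": {"commands": [[0, 0, 0.0002, 0, 0, 0], [0, 0, 0.0005, 0, 0, 0], [0, -0.003, 0.0005, 0, 0, 0], [0, -0.008, 0.0005, 0, 0, 0], [0, -0.015, 0.0005, 0, 0, 0]]}}

```text
time: 10.85
tool_pos: [0.6317, 0.0602, 0.2225]
ee_rot: [3.14, -0.002, 0.116]
wrist_force: [0.7, -3.0, 3.0]
width: 0.0238
finger_force: 30.0
```

Request:
{"name": "carry_out", "arguments": {"commands": [[0, -0.008, 0, 0, 0, 0], [0, -0.016, 0, 0, 0, 0], [0, -0.024, 0, 0, 0, 0], [0, -0.032, 0, 0, 0, 0], [0, -0.04, 0, 0, 0, 0]]}}

```text
time: 11.35
tool_pos: [0.6267, 0.1009, 0.2224]
ee_rot: [3.141, -0.001, 0.117]
wrist_force: [1.5, -5.5, 5.6]
width: 0.0238
finger_force: 30.0
```

Run:
```python
from h import *
X=np.array([.9933,.1158,0]);Y=np.array([-.1158,.9933,0])
o=get_obs(); d=np.array(o["tool_pos"])-[.6192,.1645,0]; print("tcp st",d@X,d@Y,o["wrist_force"])
for n in ["scene","top"]:
    a=snapshot(n); P=cloud(a); p=P[a["range_z"]>0]; q=p-np.array([.6192,.1645,0]); x=q@X;y=q@Y
    for z0,z1 in[(.115,.145),(.215,.23)]:
        k=(y>-.19)&(y<.1)&(abs(x)<.03)&(p[:,2]>z0)&(p[:,2]<z1)
        if k.any(): print(n,z0,k.sum(),x[k].min(),x[k].max(),y[k].min(),y[k].max(),np.median(p[k,2]))
```

```text
tcp st 4.601657959361218e-05 -0.0640579618771586 [ 1.46263528 -5.54009018  5.57054219]
scene 0.115 608 -0.01633406267607042 0.024055883789347254 -0.11879233918376271 -0.006251191971810532 0.1366840073809718
scene 0.215 65 0.004228001982002503 0.020637392120119304 -0.09591558573939032 -0.03656517633806014 0.21934027292963382
top 0.115 277 -0.020013001688054866 0.006949985066259223 -0.09715748954339777 -0.006140082725233175 0.1353368699602991
top 0.215 19 -0.016872232628146803 0.0014887860787326506 -0.16809746501603728 0.06744494316545131 0.21656833924312366
```

Request:
{"name": "carry_out", "arguments": {"commands": [[0, -0.008, -0.0003, 0, 0, 0], [0, -0.016, -0.0003, 0, 0, 0], [0, -0.024, -0.0003, 0, 0, 0], [0, -0.032, -0.0003, 0, 0, 0], [0, -0.04, -0.0003, 0, 0, 0]]}}

```text
time: 11.95
tool_pos: [0.6218, 0.1408, 0.2224]
ee_rot: [3.141, -0.001, 0.117]
wrist_force: [0.7, -4.8, 5.4]
width: 0.0236
finger_force: 30.0
```

Request:
{"name": "carry_out", "arguments": {"commands": [[0, -0.008, 0, 0, 0, 0], [0, -0.016, 0, 0, 0, 0], [0, -0.024, 0, 0, 0, 0], [0, -0.032, 0, 0, 0, 0], [0, -0.039, 0, 0, 0, 0]]}}

```text
time: 12.45
tool_pos: [0.6171, 0.1796, 0.2225]
ee_rot: [3.141, -0.0, 0.117]
wrist_force: [0.1, -5.3, 4.9]
width: 0.0235
finger_force: 30.0
```

Request:
{"name": "carry_out", "arguments": {"commands": [[0, -0.007, 0, 0, 0, 0], [0, -0.013, 0, 0, 0, 0], [0, -0.018, 0, 0, 0, 0], [0, -0.021, 0, 0, 0, 0], [0, -0.0222, 0, 0, 0, 0]]}}

```text
time: 12.95
tool_pos: [0.6144, 0.2016, 0.2224]
ee_rot: [3.141, -0.0, 0.117]
wrist_force: [-0.1, -4.1, 5.8]
width: 0.024
finger_force: 30.0
```

Request:
{"name": "carry_out", "arguments": {"commands": [[0, 0, 0, 0, 0, 0], [0, 0, 0, 0, 0, 0], [0, 0, 0, 0, 0, 0], [0, 0, 0, 0, 0, 0], [0, 0, 0, 0, 0, 0]]}}

```text
time: 13.45
tool_pos: [0.6144, 0.2017, 0.2225]
ee_rot: [-3.141, -0.0, 0.117]
wrist_force: [0.7, -3.6, 5.0]
width: 0.0239
finger_force: 30.0
```

```bash
cat > m.py <<'E'
from h import *
X=np.array([.9933,.1158,0]);Y=np.array([-.1158,.9933,0])
o=get_obs(); d=np.array(o["tool_pos"])-[.6192,.1645,0]; print("tcp st",d@X,d@Y,o["wrist_force"])
for n in ["scene","top"]:
    a=snapshot(n); P=cloud(a); p=P[a["range_z"]>0]; q=p-np.array([.6192,.1645,0]); x=q@X;y=q@Y
    for nm,x0,x1,z0,z1 in[("carrier",-.035,.03,.115,.145),("grip",-.014,.014,.235,.262),("nozzle",-.09,-.045,.112,.126),("mouth",.05,.13,.152,.162)]:
        k=(y>-.08)&(y<.16)&(x>x0)&(x<x1)&(p[:,2]>z0)&(p[:,2]<z1)
        if k.any(): print(n,nm,k.sum(),x[k].min(),x[k].max(),y[k].min(),y[k].max(),"mid",(y[k].min()+y[k].max())/2)
E
python3 m.py
```

```text
tcp st -0.0004741370071408952 0.0375581234181993 [ 0.72214399 -3.62787768  4.98556412]
scene carrier 627 -0.01624485388159248 0.025641667355999286 -0.017390031302471534 0.09506333658760034 mid 0.038836652642564404
scene grip 176 -0.007799300637740593 0.012629971457730788 0.015444018957544103 0.06302638887712536 mid 0.03923520391733473
scene nozzle 43 -0.05711399402987423 -0.045381872863840045 0.006760812953719394 0.07084492508640289 mid 0.038802869020061144
scene mouth 785 0.06033044801088041 0.10519118948924784 -0.02868694274750989 0.10708386458903624 mid 0.03919846092076317
top carrier 290 -0.025370921591356885 0.007167349331011642 -0.018999630213185705 0.09277162524434325 mid 0.03688599751557877
top grip 1 -0.004819182109248621 -0.004819182109248621 0.036326005607627394 0.036326005607627394 mid 0.036326005607627394
top nozzle 171 -0.08179915916577246 -0.04886053010914254 0.02819458948784548 0.06841762605517335 mid 0.04830610777150941
top mouth 159 0.06045400255016981 0.10130031078640882 -0.03022137720545634 0.010161037508159484 mid -0.010030169848648428
```

Centred to within a millimetre: scene camera mid-y is 38.8 mm for both carrier and nozzle. I'll unload and release.

Request:
{"name": "carry_out", "arguments": {"commands": [[0, 0, -0.0003, 0, 0, 0], [0, 0, -0.0006, 0, 0, 0], [0, 0, -0.0008, 0, 0, 0], [0, 0, -0.0008, 0, 0, 0], [0, 0, -0.0008, 0, 0, 0]]}}

```text
time: 14.05
tool_pos: [0.6144, 0.2017, 0.2225]
ee_rot: [-3.14, 0.001, 0.117]
wrist_force: [-0.2, -0.0, 3.7]
width: 0.0238
finger_force: 30.0
```

Request:
{"name": "carry_out", "arguments": {"commands": [[0, 0, 0, 0, 0, 0], [0, 0, 0, 0, 0, 0], [0, 0, 0, 0, 0, 0], [0, 0, 0, 0, 0, 0], [0, 0, 0, 0, 0, 0]], "jaw": 0.7}}

```text
time: 14.55
tool_pos: [0.6145, 0.2011, 0.2225]
ee_rot: [-3.141, 0.001, 0.117]
wrist_force: [-0.3, 0.6, -0.1]
width: 0.0602
finger_force: 0.0
```

Request:
{"name": "carry_out", "arguments": {"commands": [[0, 0, 0, 0, 0, 0], [0, 0, 0, 0, 0, 0], [0, 0, -0.01, 0, 0, 0], [0, 0, -0.03, 0, 0, 0], [0, 0, -0.055, 0, 0, 0]]}}

```text
time: 15.05
tool_pos: [0.6142, 0.2009, 0.2779]
ee_rot: [3.141, 0.002, 0.117]
wrist_force: [0.4, 1.1, 0.5]
width: 0.0658
finger_force: 0.0
```

Request:
{"name": "carry_out", "arguments": {"commands": [[0, 0, -0.02, 0, 0, 0], [0, 0, -0.033, 0, 0, 0], [0, 0, -0.04, 0, 0, 0], [0, 0, -0.04, 0, 0, 0], [0, 0, -0.04, 0, 0, 0]]}}

```text
time: 15.55
tool_pos: [0.6146, 0.201, 0.3173]
ee_rot: [3.142, 0.001, 0.117]
wrist_force: [-0.6, 0.2, -0.6]
width: 0.0659
finger_force: 0.0
```

```bash
python3 m.py
python3 - <<'E'
from h import *
a=snapshot("scene"); I=cv2.resize(a["img"][190:340,260:460],(800,600),interpolation=2); cv2.imwrite("pics/s3.png",I[:,:,::-1])
plan([.509,-.316,.20],.116,4)
E
```

```text
tcp st -0.0003556574192842989 0.036741850847572866 [-0.61966587  0.23312031 -0.59193315]
scene carrier 633 -0.014975853715090255 0.024826686991122105 -0.017086404055456094 0.09509939518446102 mid 0.03900649556450246
scene grip 103 -0.007143809705609381 0.012834828839642666 0.026852011225725784 0.050882718559620725 mid 0.038867364892673256
scene nozzle 53 -0.07920972035930997 -0.0453861722408062 0.007509075386303282 0.07084530445505675 mid 0.03917718992068002
scene mouth 782 0.05970163509380088 0.1053582405803584 -0.028371879946690878 0.10711848953603845 mid 0.03937330479467378
top carrier 329 -0.023987277823467757 0.008277591046748863 -0.018419839975138026 0.09341131602117578 mid 0.03749573802301888
top grip 57 -0.009320753970651224 0.006631783623386188 0.035366549559685156 0.04898884939830851 mid 0.042177699478996834
top nozzle 43 -0.05849321964128022 -0.04946820897537145 0.04168430833320254 0.0681581651215278 mid 0.054921236727365166
from [0.6144 0.2009 0.3164] 0.1168 rpy [3.1414e+00 2.3000e-03 1.1680e-01]
[-0.0412  0.1253  0.0291] rz 0.0002
[-0.0412  0.1253  0.0291] rz 0.0002
[-0.0412  0.1253  0.0291] rz 0.0002
[-0.0412  0.1253  0.0291] rz 0.0002
```

View pics/s3.png

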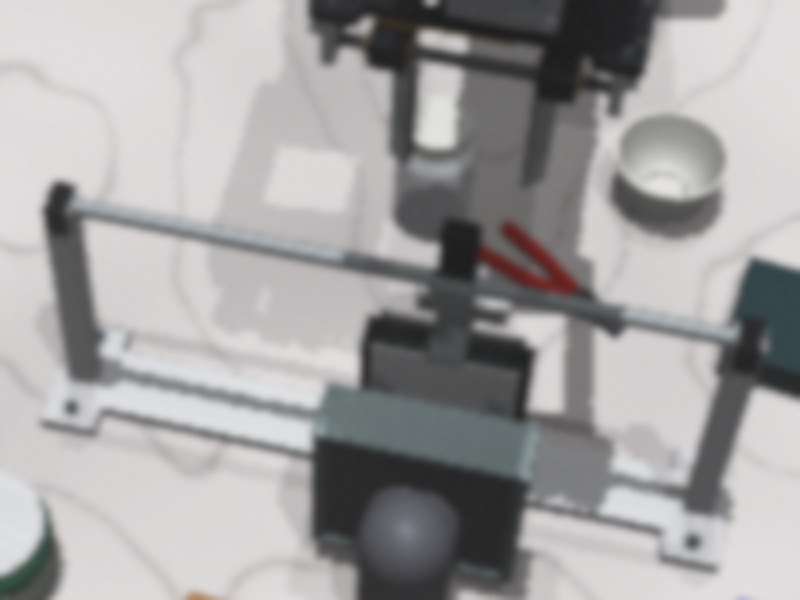

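The carrier hangs free on the rail at (455,280), centred over the mouth and nozzle. Next is the valve.

Run:
```python
from h import *
plan([.511,-.3165,.20],-.235,4,start=[.6144,.201,.317,.117])
```

```text
from [0.6144 0.201  0.317 ] 0.117 rpy [3.1414e+00 2.3000e-03 1.1680e-01]
[-0.0408  0.1255  0.0293] rz 0.088
[-0.0296  0.1286  0.0293] rz 0.088
[-0.0182  0.1307  0.0293] rz 0.088
[-0.0066  0.1318  0.0293] rz 0.088
```

Request:
{"name": "carry_out", "arguments": {"commands": [[-0.005, 0.015, 0, 0, 0, 0.012], [-0.013, 0.039, 0, 0, 0, 0.028], [-0.022, 0.068, 0, 0, 0, 0.048], [-0.0315, 0.097, 0, 0, 0, 0.068], [-0.0408, 0.1255, 0, 0, 0, 0.088]], "jaw": 0}}

```text
time: 16.2
tool_pos: [0.5879, 0.0694, 0.3175]
ee_rot: [3.141, 0.001, 0.027]
wrist_force: [0.3, 0.3, -0.6]
width: 0.029
finger_force: 0.0
```

Request:
{"name": "carry_out", "arguments": {"commands": [[-0.006, 0.026, 0, 0, 0, 0.018], [-0.012, 0.052, 0, 0, 0, 0.035], [-0.018, 0.077, 0, 0, 0, 0.053], [-0.024, 0.103, 0, 0, 0, 0.07], [-0.0296, 0.1286, 0, 0, 0, 0.088]]}}

```text
time: 16.7
tool_pos: [0.5618, -0.0598, 0.3176]
ee_rot: [3.141, 0.0, -0.061]
wrist_force: [0.7, 0.1, 0.5]
width: 0.0003
finger_force: 0.0
```

Request:
{"name": "carry_out", "arguments": {"commands": [[-0.004, 0.026, 0.005, 0, 0, 0.018], [-0.007, 0.052, 0.012, 0, 0, 0.035], [-0.011, 0.078, 0.02, 0, 0, 0.053], [-0.0145, 0.104, 0.03, 0, 0, 0.07], [-0.0182, 0.1307, 0.04, 0, 0, 0.088]]}}

```text
time: 17.2
tool_pos: [0.5357, -0.1889, 0.2773]
ee_rot: [3.141, 0.0, -0.149]
wrist_force: [0.5, 0.3, -0.5]
width: 0.0006
finger_force: 0.0
```

Request:
{"name": "carry_out", "arguments": {"commands": [[-0.0015, 0.03, 0.015, 0, 0, 0.02], [-0.003, 0.065, 0.032, 0, 0, 0.044], [-0.005, 0.098, 0.05, 0, 0, 0.066], [-0.006, 0.122, 0.066, 0, 0, 0.081], [-0.0066, 0.1318, 0.077, 0, 0, 0.088]]}}

```text
time: 17.7
tool_pos: [0.5089, -0.3189, 0.1987]
ee_rot: [-3.141, 0.003, -0.239]
wrist_force: [0.1, 0.9, -0.9]
width: 0.0007
finger_force: 0.0
```

Request:
{"name": "carry_out", "arguments": {"commands": [[0, 0, 0, 0, 0, 0], [0, 0, 0, 0, 0, 0], [0, 0, 0, 0, 0, 0], [0, 0, 0, 0, 0, 0], [0, 0, 0, 0, 0, 0]]}}

```text
time: 18.2
tool_pos: [0.5118, -0.316, 0.2018]
ee_rot: [3.141, -0.002, -0.234]
wrist_force: [0.2, -0.8, -0.8]
width: 0.0003
finger_force: 0.0
```

Run:
```python
from h import *
plan([.51,-.3165,.108],-.235,1); print(get_obs()["width"])
a=snapshot("top"); b=snapshot("scene")
I=np.hstack([cv2.resize(a["img"][150:290,440:540],(400,560),interpolation=2),cv2.resize(b["img"][150:290,140:240],(400,560),interpolation=2)]); cv2.imwrite("pics/v1.png",I[:,:,::-1])
```

```text
from [ 0.5118 -0.316   0.2018] -0.2338 rpy [ 3.1411e+00 -1.6000e-03 -2.3380e-01]
[-0.0016  0.0009  0.0938] rz 0.0012
0.00029671468174663224
```

View pics/v1.png

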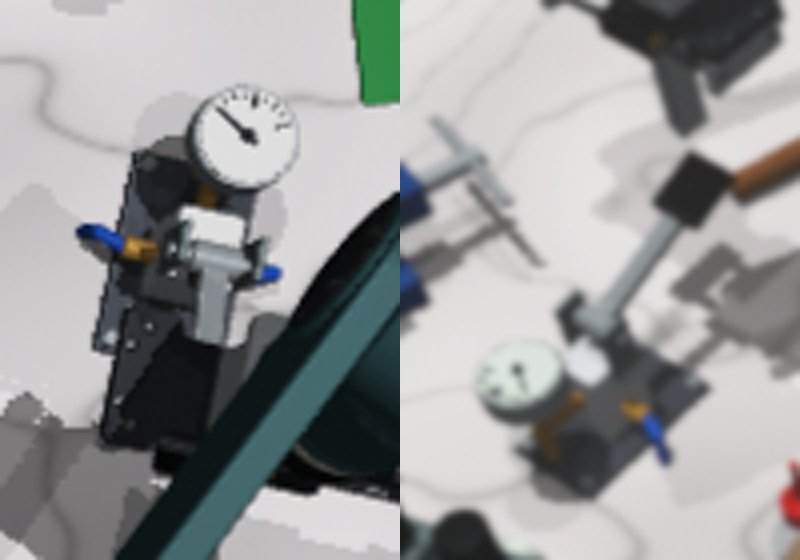

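The top view has the gauge clear, with the needle tip at (218,105), the hub at (248,137) and the thick mark at (256,98). The tool stands over the paddle. I'll press gradually.

Request:
{"name": "carry_out", "arguments": {"commands": [[0, 0, 0.01, 0, 0, 0], [0, 0, 0.022, 0, 0, 0], [0, 0, 0.033, 0, 0, 0], [0, 0, 0.041, 0, 0, 0], [0, 0, 0.046, 0, 0, 0]]}}

```text
time: 18.8
tool_pos: [0.5105, -0.3163, 0.1533]
ee_rot: [-3.141, 0.002, -0.235]
wrist_force: [-0.5, 0.2, 3.5]
width: 0.0004
finger_force: 1.3
```

Request:
{"name": "carry_out", "arguments": {"commands": [[0, 0, 0.005, 0, 0, 0], [0, 0, 0.01, 0, 0, 0], [0, 0, 0.016, 0, 0, 0], [0, 0, 0.022, 0, 0, 0], [0, 0, 0.027, 0, 0, 0]]}}

```text
time: 19.3
tool_pos: [0.5107, -0.3168, 0.1278]
ee_rot: [3.141, 0.0, -0.235]
wrist_force: [-2.1, 1.2, 5.2]
width: 0.0003
finger_force: 2.6
```

Request:
{"name": "carry_out", "arguments": {"commands": [[0, 0, 0.005, 0, 0, 0], [0, 0, 0.01, 0, 0, 0], [0, 0, 0.014, 0, 0, 0], [0, 0, 0.016, 0, 0, 0], [0, 0, 0.017, 0, 0, 0]]}}

```text
time: 19.8
tool_pos: [0.5098, -0.3166, 0.1108]
ee_rot: [3.141, 0.003, -0.236]
wrist_force: [-5.0, 1.2, 7.3]
width: 0.0005
finger_force: 3.5
```

Request:
{"name": "carry_out", "arguments": {"commands": [[0, 0, 0, 0, 0, 0], [0, 0, 0, 0, 0, 0], [0, 0, 0, 0, 0, 0], [0, 0, 0, 0, 0, 0], [0, 0, 0, 0, 0, 0]]}}

```text
time: 20.3
tool_pos: [0.5099, -0.3166, 0.1111]
ee_rot: [3.141, 0.003, -0.236]
wrist_force: [-5.6, 1.7, 6.3]
width: 0.0004
finger_force: 3.3
```

```bash
cat > g.py <<'E'
from h import *
print({k:np.round(get_obs()[k],4).tolist() for k in("tool_pos","wrist_force","ee_rot")})
a=snapshot("top"); b=snapshot("scene")
P=cloud(b); p=P[150:290,140:240].reshape(-1,3); c=b["img"][150:290,140:240].reshape(-1,3)
d=p-np.array([.6251,-.3455,0]); X=np.array([np.cos(.235),-np.sin(.235),0]); Y=np.array([np.sin(.235),np.cos(.235),0])
x=d@X; k=(abs(d@Y)<.006)&(x<-.035)&(x>-.09)&(p[:,2]>.07)
f=np.polyfit(x[k],p[k,2],1); print("lever slope",np.arctan(f[0]),k.sum(), "fit z at pivot",f[1])
I=np.hstack([cv2.resize(a["img"][160:220,470:530],(400,400),interpolation=2),cv2.resize(b["img"][160:280,150:230],(400,400),interpolation=2)[:, :]])
import sys; cv2.imwrite(f"pics/{sys.argv[1]}.png",I[:,:,::-1])
E
python3 g.py g1
```

```text
{'tool_pos': [0.5099, -0.3166, 0.1111], 'wrist_force': [-5.5588, 1.6737, 6.3048], 'ee_rot': [3.1411, 0.0025, -0.2355]}
lever slope -1.3103980234163433 123 fit z at pivot -0.08082482515287627
```

View pics/g1.png

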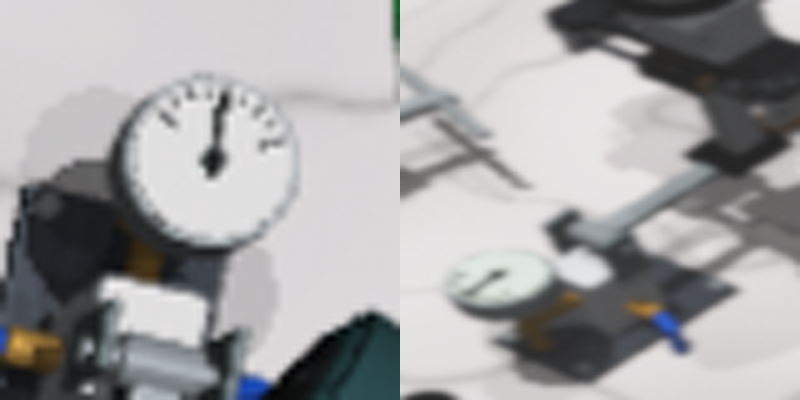

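The needle (hub (212,160), tip (222,95)) is about 4° short of the thick mark, which agrees with z 111 mm against 108 mm. I'll go about 3 mm lower.

Request:
{"name": "carry_out", "arguments": {"commands": [[0, 0, 0.001, 0, 0, 0], [0, 0, 0.002, 0, 0, 0], [0, 0, 0.0028, 0, 0, 0], [0, 0, 0.0028, 0, 0, 0], [0, 0, 0.0028, 0, 0, 0]]}}

```text
time: 20.9
tool_pos: [0.5097, -0.3166, 0.1084]
ee_rot: [3.141, 0.003, -0.236]
wrist_force: [-5.6, 1.0, 7.3]
width: 0.0003
finger_force: 3.6
```

Request:
{"name": "carry_out", "arguments": {"commands": [[0, 0, 0, 0, 0, 0], [0, 0, 0, 0, 0, 0], [0, 0, 0, 0, 0, 0], [0, 0, 0, 0, 0, 0], [0, 0, 0, 0, 0, 0]]}}

```text
time: 21.4
tool_pos: [0.5097, -0.3166, 0.1084]
ee_rot: [3.141, 0.003, -0.236]
wrist_force: [-5.3, 2.2, 8.1]
width: 0.0002
finger_force: 3.6
```

```bash
python3 - <<'E'
from h import *
print({k:np.round(get_obs()[k],4).tolist() for k in("tool_pos","wrist_force","time")})
# needle direction from top image: dark pixels on the gauge face, in world axes
for nm,a in(("rest",dict(np.load("top.npz"))),("now",snapshot("top"))):
    z=.118; v,u=np.mgrid[165:205,480:520]; R=np.array(a["R"]);t=np.array(a["t"])
    ray=np.stack([(u-a["cx"])/a["fx"],(v-a["cy"])/a["fy"],np.ones_like(u)],-1)@R; C=-R.T@t
    W=C+ray*((z-C[2])/ray[...,2])[...,None]
    c=np.array([.6951,-.3637]); d=W[...,:2]-c; r=np.hypot(d[...,0],d[...,1]); g=a["img"][165:205,480:520].max(2).astype(float)
    hub=(r<.008); w=np.clip(140-g,0,None)*hub; h=(d*w[...,None]).sum((0,1))/w.sum(); d2=d-h; r2=np.hypot(d2[...,0],d2[...,1])
    k=(r2>.007)&(r2<.016); w=np.clip(150-g,0,None)*k; n=(d2*w[...,None]).sum((0,1)); print(nm,"hub",h,"needle deg",np.rad2deg(np.arctan2(n[1],n[0])),w.sum())
a=dict(a); cv2.imwrite("pics/g2.png",cv2.resize(a["img"][160:220,470:530],(480,480),interpolation=2)[:,:,::-1])
E
python3 m.py | grep scene
```

```text
{'tool_pos': [0.5097, -0.3166, 0.1084], 'wrist_force': [-5.3494, 2.1545, 8.0706], 'time': 21.4}
rest hub [ 0.00153891 -0.00139065] needle deg 45.847908161909814 485.0
now hub [ 0.00138509 -0.0017996 ] needle deg -13.062776546748513 264.0
scene carrier 626 -0.014918729870570907 0.025650564339634415 -0.01733721205031619 0.09510855029042842 mid 0.038885669120056116
scene grip 102 -0.006946388516592015 0.012321866182835066 0.02720306031254317 0.05069272037074916 mid 0.03894789034164616
scene nozzle 53 -0.08163850223639 -0.04506866689429116 0.006918237223603784 0.07105286707486529 mid 0.038985552149234534
scene mouth 788 0.060061788328370946 0.10427974598620152 -0.028487290204340772 0.10707157776534723 mid 0.03929214378050323
```

View pics/g2.png

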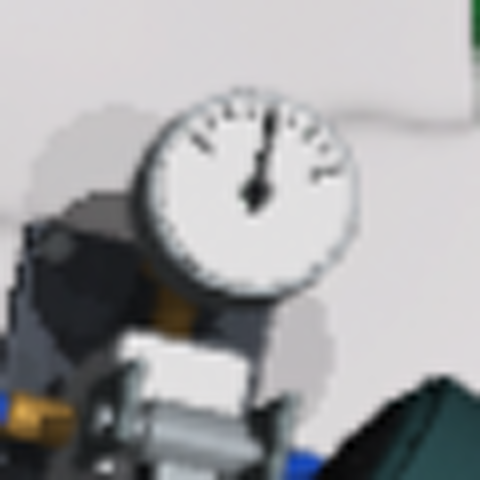

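The needle (hub (257,193), tip (270,115)) points at -13.1°, along the valve's own axis and onto the thick mark. The force is 8 N, and the clamp still hangs centred. I'll hand it in.

```bash
python3 -c "
from bench import *
print(close_job())"
```

```text
the job is handed in; nothing more can be done
None
```

The edge clamp hangs on the rail, centred in front of the nozzle to within about 1 mm and released. The valve lever is held half-way with the needle on its thick mark, never having gone to the stop, and I handed the job in at about 21 s of the 56 s allowed.

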